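# Free the pivot block jammed in the parts chute

## Robot

A 6-joint arm with a two-finger parallel gripper is mounted at the origin on the work surface. World frame = base frame: x ahead of the robot, y to its left, z up, the work surface at z = 0. Lengths are in m, angles in rad, forces in N, time in s.
With the tool pointing down it reaches from about 0.4 to 0.825 m from the base axis. Payload 7 kg.
Tool frame: the origin (TCP) lies between the finger pads; the fingertips stand 17 mm ahead of it and the grasp point (between the pads) lies 2 mm behind it; x points along the fingers, z is the direction in which the jaws open and shut, and the axes are right-handed (so a half turn about x gives the same grasp; the last joint's range is limited). The gripper opens to 88 mm and grips with 3 to 60 N. Pads are 19 mm wide; open, the fingers measure 130 mm over their backs; the gripper's body (78 mm by 193 mm) begins 47 mm behind the grasp point.
Start: joints at [-0.941, 0.359, 0.012, 0, -1.224, -0.288], TCP at [0.226, -0.636, 0.215] pointing down, gripper open.
Joint ranges: [-3.07, 3.07], [-1.43, 2.12], [-1.02, 1.25], [-3.03, 1.67], [-3.05, -0], [-3.03, 3.03]. Speed limits (rad/s): [2.39, 2.39, 3.01, 3.14, 3.14, 3.14].

## Interface

Orientations are given as [roll, pitch, yaw] about the fixed x, y, z axes, in that order (R = Rz(yaw) Ry(pitch) Rx(roll)).
In Python, from station import * gives the robot as it stands.
- The arm moves only by the tool step_arm, never from a script. Its argument "deltas" is a list of rows, each a list of 5 numbers: the shift along the tool's x, y, z in cm, then the turn about the tool's x in degrees, then the closure, from 0 (fully open) to 1 (shut). In form: [[dx, dy, dz, roll, fingers], ...]. A call has exactly 10 rows; each row is the pose to reach, as a shift and turn from the pose commanded when the call began, along the tool's axes at that moment; what a row does not reach only later rows make up. A row lasts 1/12 s, in which the tool goes at most 41.7 mm and 7.16 degrees, less where a joint would pass 70% of its speed; a pose out of reach is approached as far as the arm can. A call with a gripper value outside its range is refused whole. The fingers move at their own pace and stop on an object; "squeeze" is the grip in N (left out, the last holds). Time passes only in rows, so rows that repeat a pose let the fingers close, or fill a call up. It gives the time, the measured TCP pose, the force and the opening at its end, in the units of the state.
- get_state(): the state, without advancing time (a new reading comes with each control period).
- grab_frame(name): name is "side" or "top" or "wrist"; returns a dict with "pixels" (420x560x3 uint8, red, green, blue), "range_z" (420x560 float32, m along the optical axis (not along the pixel's ray), 0 where there is no reading), "fx", "fy", "cx", "cy" (pixels), "view" (4x4, takes a point from world to camera coordinates); the wrist camera has in their place "hand_eye" (4x4, takes a point from camera to tool coordinates, whose origin is the TCP and whose axes are the tool frame's). Camera axes: x right, y down, z forward; pixel columns grow to the right and rows downward; lengths in m; the calibration is good to about 2 mm. A picture is of the moment at which its call begins: read the wrist's pose just before it.
- job_done(): hands the job in, once; it reports no verdict.
Trained networks look in the newest picture that a camera, given by its name, has taken for a name from the list of things; names that differ only in an ending like _2 or _b are one class to them, and where a whole thing is asked for, a point or a joint stands for the part that bears it (a point fixed in the world has none). Each returns a list of dicts, best first, with "conf" (0 to 1); they miss things now and then, are a little off and sometimes report something else, mostly with a low value. They report only what shows in the picture. A call takes as long as a camera call. They do not tell look-alikes from the thing itself.
- boxes_of(thing, camera): "extent" ([left, top, right, bottom] in pixels, round what is visible of it).
- masks_of(thing, camera): "mask" (420x560 bool, what is visible of it) and "extent" ([left, top, right, bottom] in pixels, round what is visible of it).
The state is a dict: "t": time; "q": joint angles; "qd": joint speeds; "joint_efforts": joint torques, N m; "eef_pos": TCP position; "ee_rot": TCP orientation; "force": force on the tool from outside, world axes, zero at the start; "moment": the same for the moment, N m; "width": finger opening in m.
Only numpy, scipy, OpenCV 4.12 (cv2) and the standard library are available. Lean on these libraries where they do the work, as an engineer would, in place of code of your own. Each camera call takes 0.05 s, during which the arm holds its last target.

## Task

A brass pivot block has jammed crosswise under the blue lips of the white parts chute. Push it back up the slope until it lies clear of the lips, lift it out of the chute and set it down (do not drop it) flat on the floor of the blue tray. Leave the finished brass block in the grey tray alone.

Things in the scene. Friction and masses are not known exactly. Their poses are not given: they have to be found in the camera images.
- chute: White chute, fixed, frame level. Origin: bed level, centre line, under the uphill end of the two blue lips; x uphill, y across, z up. Floor slopes up at 8 deg, 55 mm high at x=0 (55+0.14x). x 0 to 168 mm: open bay 140 wide. Walls 30 high; below x=0 inner walls taper to 80 apart at x=-60, stay so to -129. Lips over x -129 to 0: underside 24, top 27 mm above floor; slot of 64 mm between them, open from above.
- block_center (a point): Centre of the jammed brass block: body 34 (x) by 50 (y) by 20 mm high (z), a round stub 16 dia., 25 long on each y end: 100 mm over all; 0.36 kg. It starts lying on the sloping floor across the tapering walls, centre 18 to 26 mm downhill of the lips' upper end, y within 5 deg of the chute's, stubs under the lips: it cannot be lifted there. Friction keeps it where it is left.
- blue_tray_in (a point): Centre of the inner floor (5 mm above the bed) of the fixed blue open tray: 160 by 160 mm outside, 150 by 150 inside, rim 32 mm above the bed. Axes along its sides, z up. A like grey tray stands next to it; which is nearer changes.
- spare_center (a point): Centre of the finished brass block, same shape and size as the jammed one, lying in the grey tray: leave it alone.
Not all that is in view belongs to the job. What is shaped like the part that bears block_center but purple is not meant. Of the things shaped like the part that bears blue_tray_in, the blue one is meant.

How it is judged:
On the way, in this order (a step that is already met when the one before it is completed fails the run):
1. the jammed block has been pushed up the slope clear of the lips, still lying in the chute (x of block_center in the frame of chute above 0.012 m and z of block_center in the frame of chute below 0.1 m and angle between block_center's own z axis and vertical below 0.4 rad), for 0.2 s.
2. it has been lifted out of the chute (z of block_center in the frame of chute above 0.12 m), for 0.1 s.
3. it has been lowered into the blue tray, still in the fingers, to within about 20 mm of the floor (horizontal distance between block_center and blue_tray_in below 0.07 m and z of block_center in the frame of blue_tray_in below 0.03 m and contact force between the fingers and block above 0.5 N), for 0.04 s.
At the end, for the whole second after the job is handed in: The block that was jammed lies still and flat (within 10 degrees) on the floor of the blue tray, its centre within 70 mm of the tray's centre, and the finished block in the grey tray is within 20 mm of where it was (horizontal distance between block_center and blue_tray_in below 0.07 m and z of block_center in the frame of blue_tray_in below 0.02 m and angle between block_center's own z axis and vertical below 0.18 rad and linear speed of block below 0.02 m/s and distance of spare_center from where it was at the start of the episode below 0.02 m); the robot touches nothing.
It fails at once if the finished block in the grey tray is moved by more than 20 mm (distance of spare_center from where it was at the start of the episode above 0.02 m).
It also fails if it takes over 45 s, if anything falls off the work surface, if the arm or the gripper's body presses on something with over 40 N, if the wrist force passes 120 N, or if a joint passes its speed limit or range.

## Working session

There is one attempt and no reset: what is moved stays moved. The work goes in short steps, Python scripts to look and compute and a tool call to move; the robot and the scene stay as the last step left them, time stands still between calls to the robot, and variables do not carry over. Pictures are saved under pics/ and viewed, and the job is handed in when it is done.

Besides the shell and the picture viewer there is one more tool, called as a command line: name --pt "numbers of a row" for each row, then --argument value for the rest. step_arm: Moves the arm, as the interface text tells. Its arguments: {"type":"object","properties":{"deltas":{"type":"array"},"squeeze":{"type":"number"}},"required":["deltas"]}

```bash
ls; mkdir -p pics; python3 - <<'E'
from station import *
import cv2, numpy as np, pickle
s=get_state(); print(s)
for n in ["top","side"]:
    f=grab_frame(n); cv2.imwrite(f"pics/{n}0.png",f["pixels"][:,:,::-1]); pickle.dump(f,open(f"{n}0.pkl","wb"))
    print(n,f["fx"],f["fy"],f["cx"],f["cy"],f["view"])
    for th in ["chute","block_center","blue_tray_in","spare_center"]:
        try:
            print(th,[(round(d["conf"],2),[int(v) for v in d["extent"]]) for d in boxes_of(th,n)])
        except Exception as e: print(th,e)
E
```

```text
pics
{'t': 0.0, 'q': array([-9.40938068e-01,  3.59401454e-01,  1.10585168e-02, -3.65081198e-04,
       -1.22408571e+00, -2.88103484e-01]), 'qd': array([ 6.02484400e-04, -3.35861377e-04,  2.82039477e-05,  2.93271112e-04,
        5.46223725e-04, -6.43573298e-04]), 'joint_efforts': array([-1.64651410e-03, -5.82718956e+01,  2.93042958e+01,  6.99677020e+00,
        6.79421137e-03, -1.34868901e-04]), 'eef_pos': array([ 0.22603049, -0.63549165,  0.21361044]), 'ee_rot': array([0.08089857, 1.56912831, 1.99332533]), 'force': array([-1.0772283 , -0.74723502, -0.38255829]), 'moment': array([ 0.01741111, -0.00376037, -0.01749312]), 'width': 0.08746497952081685}
top 443.61074874874424 443.61074874874424 276.90962677270176 208.0119160903973 [[-3.78318721e-03 -9.99096499e-01  4.23305271e-02  9.10158617e-02]
 [-9.94462400e-01 -6.86929411e-04 -1.05090735e-01  4.38721413e-01]
 [ 1.05024864e-01 -4.24936955e-02 -9.93561304e-01  9.17304073e-01]
 [ 0.00000000e+00  0.00000000e+00  0.00000000e+00  1.00000000e+00]]
chute [(0.6, [319, 72, 425, 228])]
block_center [(0.8, [353, 162, 387, 179]), (0.79, [259, 173, 282, 218])]
blue_tray_in [(0.78, [140, 174, 221, 250]), (0.67, [75, 274, 172, 371])]
spare_center [(0.72, [179, 113, 226, 132])]
side 424.9684490974788 424.9684490974788 282.367305635959 213.11808414199922 [[-0.70690704 -0.70714504  0.01511028  0.36137774]
 [-0.4352446   0.41806005 -0.79736312  0.19099984]
 [ 0.55753437 -0.57023827 -0.60331065  0.90226712]
 [ 0.          0.          0.          1.        ]]
chute [(0.75, [248, 123, 354, 213])]
block_center [(0.81, [257, 212, 275, 238]), (0.75, [301, 162, 320, 178])]
blue_tray_in [(0.94, [187, 304, 305, 419]), (0.66, [168, 228, 264, 309])]
spare_center [(0.62, [168, 207, 204, 228])]
```

View pics/top0.png

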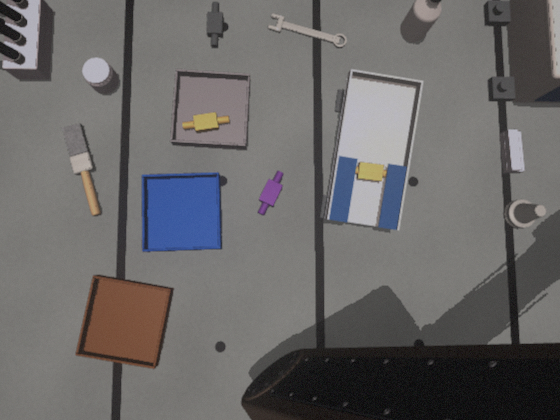

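View pics/side0.png

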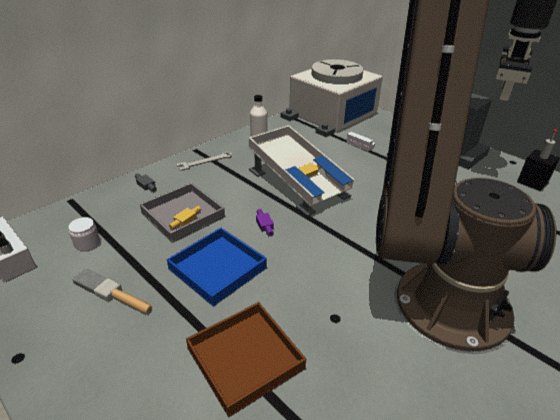

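```bash
cat > h.py <<'E'
import numpy as np, cv2, pickle
def cloud(f,V=None):
    z=f["range_z"].astype(float); v,u=np.mgrid[0:z.shape[0],0:z.shape[1]]
    P=np.stack([(u-f["cx"])/f["fx"]*z,(v-f["cy"])/f["fy"]*z,z],-1)
    T=np.linalg.inv(f["view"]) if V is None else V
    W=P@T[:3,:3].T+T[:3,3]; W[z==0]=np.nan
    return W
def hsv(f): return cv2.cvtColor(f["pixels"],cv2.COLOR_RGB2HSV)
def rect(P):
    r=cv2.minAreaRect((P[:,:2]*1000).astype(np.float32)); return r
E
python3 - <<'E'
from h import *
f=pickle.load(open("top0.pkl","rb")); W=cloud(f); H=hsv(f)
bl=((H[...,0]>100)&(H[...,0]<130)&(H[...,1]>130)).astype(np.uint8)
n,l,st,c=cv2.connectedComponentsWithStats(bl)
for i in range(1,n):
    if st[i,4]>150:
        P=W[l==i]; P=P[~np.isnan(P[:,0])]
        print(st[i],np.nanmedian(P,0),np.percentile(P[:,2],[2,50,98]),rect(P), cv2.boxPoints(rect(P)).round(0).tolist())
ye=((H[...,0]>20)&(H[...,0]<35)&(H[...,1]>130)).astype(np.uint8)
n,l,st,c=cv2.connectedComponentsWithStats(ye)
for i in range(1,n):
    if st[i,4]>60:
        P=W[l==i]; P=P[~np.isnan(P[:,0])]
        print('Y',st[i],np.nanmedian(P,0),np.percentile(P[:,2],[2,50,98]),rect(P))
# tray floor depth
for u,v in [(181,211),(211,100),(373,110),(373,140),(365,205),(300,150),(385,76),(352,74),(420,80),(330,220),(397,226)]:
    print((u,v),np.nanmedian(W[v-1:v+2,u-1:u+2].reshape(-1,3),0).round(4))
E
python3 -c "
import cv2
a=cv2.imread('pics/top0.png')[60:240,300:440];cv2.imwrite('pics/crop0.png',cv2.resize(a,None,fx=3.3,fy=3.3,interpolation=2))"
```

```text
[ 142  173   79   78 5548] [0.43160379 0.29149706 0.0055938 ] [0.00199552 0.0055938  0.0332402 ] ((431.258544921875, 290.680908203125), (158.34515380859375, 158.75050354003906), 1.9497227668762207) [[349.0, 367.0], [355.0, 209.0], [513.0, 214.0], [508.0, 373.0]]
(181, 211) [0.434  0.2938 0.0044]
(211, 100) [0.6785 0.2334 0.006 ]
(373, 110) [ 0.6383 -0.1076  0.0697]
(373, 140) [ 0.5769 -0.1085  0.0609]
(365, 205) [ 0.443  -0.0928  0.042 ]
(300, 150) [ 0.5695  0.0381 -0.0006]
(385, 76) [ 0.6958 -0.124   0.1077]
(352, 74) [ 0.7049 -0.0602  0.0985]
(420, 80) [ 0.7323 -0.2335  0.0013]
(330, 220) [ 0.4129 -0.0232  0.0034]
(397, 226) [ 0.3975 -0.1504  0.0675]
```

View pics/crop0.png

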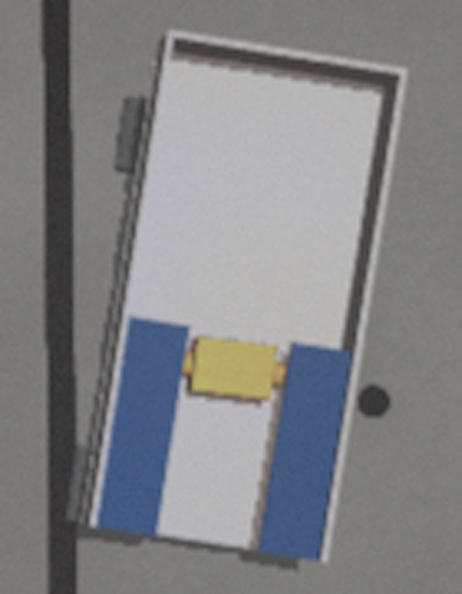

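```bash
cat > m.py <<'E'
from h import *
def run(f,W):
    H=hsv(f)
    def comps(m,mn,name):
        n,l,st,c=cv2.connectedComponentsWithStats(m.astype(np.uint8))
        for i in range(1,n):
            if st[i,4]>mn:
                P=W[l==i]; P=P[~np.isnan(P[:,0])]
                if len(P)<mn//2: continue
                print(name,st[i],np.median(P,0).round(4),np.percentile(P[:,2],[2,50,98]).round(4),np.round(rect(P)[0],1),np.round(rect(P)[1],1),round(rect(P)[2],1),cv2.boxPoints(rect(P)).round(0).tolist())
    comps((H[...,0]>100)&(H[...,0]<130)&(H[...,1]>100)&(H[...,2]>40),300,'B')
    comps((H[...,0]>15)&(H[...,0]<35)&(H[...,1]>110)&(H[...,2]>90),60,'Y')
E
python3 - <<'E'
from m import *
f=pickle.load(open("top0.pkl","rb")); W=cloud(f); H=hsv(f)
print(H[180,345],H[172,371],H[205,365],H[190,392])
run(f,W)
# obstacles along transit
a=np.array([.226,-.636]);b=np.array([.5,-.105])
Pf=W.reshape(-1,3)
d=b-a;L=np.hypot(*d);d/=L
for lab in ["top","side"]:
    g=pickle.load(open(lab+"0.pkl","rb")); Q=cloud(g).reshape(-1,3)
    s=(Q[:,:2]-a)@d; t=(Q[:,:2]-a)@np.array([-d[1],d[0]])
    for k in np.arange(0,L,.1):
        m=(s>k)&(s<k+.1)&(abs(t)<.1)
        print(lab,round(k,1),m.sum(),np.nanpercentile(Q[m,2],99) if m.sum() else None)
from station import *
from scipy.spatial.transform import Rotation as R
s=get_state();print(R.from_euler('xyz',s['ee_rot']).as_matrix().round(3))
E
```

```text
[110 121 131] [ 24 112 182] [130   4 185] [109 116 127]
B [ 330  157   27   65 1091] [ 0.472  -0.0409  0.0731] [0.0634 0.0731 0.0826] [472.1 -40.8] [ 35.7 126.3] 81.5 [[407.0, -49.0], [532.0, -68.0], [537.0, -32.0], [412.0, -14.0]]
B [ 379  165   27   64 1113] [ 0.456  -0.1411  0.0729] [0.0638 0.0729 0.0823] [ 457. -141.] [ 37.1 126.4] 81.1 [[392.0, -150.0], [517.0, -169.0], [522.0, -133.0], [397.0, -113.0]]
B [ 142  173   79   79 5840] [0.4319 0.2931 0.0057] [0.002  0.0057 0.0333] [434.2 291. ] [165.7 159.3] 1.9 [[349.0, 368.0], [354.0, 209.0], [520.0, 214.0], [514.0, 373.0]]
Y [183 113  46  18 475] [0.6244 0.2434 0.0248] [0.0191 0.0248 0.0282] [624.8 243. ] [32.9 97. ] 10.1 [[600.0, 288.0], [617.0, 192.0], [650.0, 198.0], [632.0, 294.0]]
top 0.0 115 0.0035352633102541083
top 0.1 3108 0.0039040588524183314
top 0.2 4413 0.08535883873514319
top 0.3 4088 0.004074406572262767
top 0.4 3984 0.004028092511135993
top 0.5 4087 0.08800130782557476
side 0.0 4083 0.48129420226077657
side 0.1 121 0.0012730925639803823
side 0.2 7 0.02131131209464512
side 0.3 473 0.0015523569753022836
side 0.4 880 0.0015888834722471538
side 0.5 1707 0.08698843020835427
[[ 0.    -0.942 -0.335]
 [ 0.    -0.335  0.942]
 [-1.    -0.     0.   ]]
```

```bash
python3 - <<'E'
from m import *
f=pickle.load(open("top0.pkl","rb")); W=cloud(f); H=hsv(f)
m=((H[...,0]>15)&(H[...,0]<35)&(H[...,1]>80)); m[:155]=0;m[185:]=0;m[:,:345]=0;m[:,395:]=0
O=np.array([.528,-.1006]);y=np.radians(-8.7);u=np.array([np.cos(y),np.sin(y)]);v=np.array([-u[1],u[0]])
P=W[m];P=P[~np.isnan(P[:,0])]
C=np.c_[(P[:,:2]-O)@u,(P[:,:2]-O)@v,P[:,2]]*1000
hz=C[:,2]-(55+.14*C[:,0]);top=hz>16
print(len(C),np.percentile(hz,[5,50,95]),top.sum())
r=cv2.minAreaRect(C[:,:2].astype(np.float32));print(r)
r=cv2.minAreaRect(C[top][:,:2].astype(np.float32));print(r, cv2.boxPoints(r).round(0).tolist())
c=np.array(r[0])/1000;print(O+c[0]*u+c[1]*v)
E
```

```text
436 [16.10338979 19.66460799 22.59859296] 416
((-19.49338722229004, -2.8601951599121094), (34.978580474853516, 62.66946792602539), 8.184069633483887)
((-19.77037811279297, -2.328428268432617), (33.16237258911133, 62.44108581542969), 2.2639718055725098) [[-38.0, 28.0], [-35.0, -34.0], [-2.0, -33.0], [-4.0, 30.0]]
[ 0.5081049  -0.09991115]
```

step_arm --pt "0 -2.8 2.6 -3.8 0" --pt "0 -5.6 5.2 -7.6 0" --pt "0 -8.4 7.8 -11.4 0" --pt "0 -11.2 10.4 -15.2 0" --pt "0 -14 13 -19 0" --pt "0 -16.8 15.6 -22.8 0" --pt "0 -19.6 18.2 -26.6 0" --pt "0 -22.4 20.8 -30.4 0" --pt "0 -25.2 23.4 -34.2 0" --pt "0 -28 26 -38 0"

```text
t: 1.33
eef_pos: [0.4034, -0.2954, 0.215]
ee_rot: [-2.838, 1.57, -0.259]
force: [1.9, -0.3, 0.9]
width: 0.0877
```

```bash
cat > go.py <<'E'
import sys
from station import *
import numpy as np
from scipy.spatial.transform import Rotation as R
# usage: go.py X Y Z jawdeg
def go(X,Y,Z,ang):
    s=get_state(); M=R.from_euler('xyz',s['ee_rot']).as_matrix()
    d=M.T@(np.array([X,Y,Z])-s['eef_pos'])*100
    a=np.degrees(np.arctan2(M[1,2],M[0,2])); t=(ang-a+90)%180-90
    print('t',round(s['t'],2),'tcp',s['eef_pos'].round(4),'jaw',a.round(2),'q',s['q'].round(2),'F',s['force'].round(1),'w',round(s['width'],4))
    print('delta cm',d.round(2),'roll',round(-t,2))
if __name__=="__main__": go(*map(float,sys.argv[1:5]))
E
python3 go.py .509 -.0977 .19 171.3
```

```text
t 1.33 tcp [ 0.4034 -0.2954  0.215 ] jaw 147.77 q [-0.24  0.07 -0.36  0.   -1.14 -0.32] F [ 1.9 -0.3  0.9] w 0.0877
delta cm [  2.5  -22.36   1.61] roll -23.53
```

step_arm --pt "0 -3 0.2 -3.5 0" --pt "0 -6 0.4 -7 0" --pt "0 -9 0.7 -10.5 0" --pt "0 -12 0.9 -14 0" --pt "0.5 -15 1.1 -17.5 0" --pt "1 -18 1.3 -21 0" --pt "1.5 -20.2 1.5 -23.5 0" --pt "2 -22.0 1.6 -23.5 0" --pt "2.5 -22.4 1.6 -23.5 0" --pt "2.5 -22.4 1.6 -23.5 0"

```text
t: 2.17
eef_pos: [0.5093, -0.0985, 0.1885]
ee_rot: [0.145, 1.569, 3.132]
force: [-0.8, -0.6, -0.8]
width: 0.0876
```

```bash
python3 go.py .509 -.0977 .19 171.3; python3 - <<'E'
from station import *
from m import *
from scipy.spatial.transform import Rotation as R
s=get_state(); f=grab_frame("wrist"); T=np.eye(4);T[:3,:3]=R.from_euler('xyz',s['ee_rot']).as_matrix();T[:3,3]=s['eef_pos']
f["T"]=T@f["hand_eye"]; pickle.dump(f,open("w1.pkl","wb")); cv2.imwrite("pics/w1.png",f["pixels"][:,:,::-1])
run(f,cloud(f,f["T"]))
E
```

```text
t 2.17 tcp [ 0.5093 -0.0985  0.1885] jaw 171.17 q [ 0.19  0.12 -0.37 -0.   -1.08 -0.34] F [-0.8 -0.6 -0.8] w 0.0876
delta cm [-0.15 -0.08  0.05] roll -0.13
B [ 252  123  162   49 7484] [ 0.4599 -0.1402  0.0726] [0.0633 0.0726 0.0812] [ 456.7 -139.1] [ 36.5 128.3] 81.0 [[391.0, -147.0], [517.0, -167.0], [523.0, -131.0], [396.0, -111.0]]
B [ 254  242  148   50 5149] [ 0.4828 -0.0424  0.074 ] [0.0641 0.074  0.0818] [457.1 -58.8] [ 84.  153.3] 81.0 [[375.0, -88.0], [526.0, -112.0], [539.0, -29.0], [388.0, -5.0]]
Y [ 255  173   42   75 2643] [ 0.5102 -0.0975  0.0714] [0.0669 0.0714 0.0744] [510.5 -93.6] [65.1 33.9] 82.1 [[489.0, -123.0], [523.0, -128.0], [532.0, -64.0], [498.0, -59.0]]
Y [ 64 289  13  53 292] [ 0.5519 -0.1347  0.2864] [0.2828 0.2864 0.2881] [ 552.1 -133.5] [12.6  2.5] 78.0 [[550.0, -139.0], [552.0, -140.0], [555.0, -128.0], [552.0, -127.0]]
Y [475 289  14  53 281] [ 0.4587 -0.1202  0.2866] [0.2834 0.2866 0.2883] [ 458.8 -119.3] [12.7  2.1] 83.8 [[457.0, -125.0], [459.0, -126.0], [461.0, -113.0], [458.0, -113.0]]
```

View pics/w1.png

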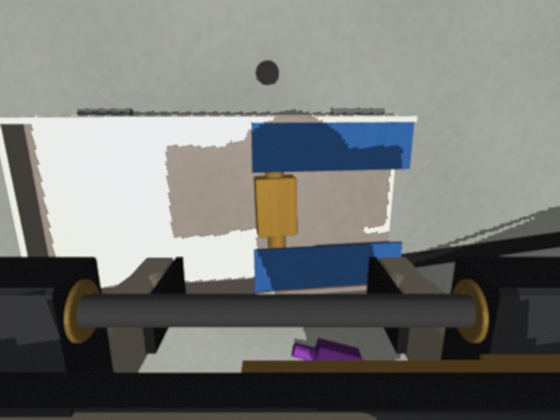

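step_arm --pt "0 -0.1 -0.2 0 0.39" --pt "1.5 -0.1 -0.2 0 0.39" --pt "3 -0.1 -0.2 0 0.39" --pt "4.5 -0.1 -0.2 0 0.39" --pt "6 -0.1 -0.2 0 0.39" --pt "7.5 -0.1 -0.2 0 0.39" --pt "8.7 -0.1 -0.2 0 0.39" --pt "9.3 -0.1 -0.2 0 0.39" --pt "9.3 -0.1 -0.2 0 0.39" --pt "9.3 -0.1 -0.2 0 0.39" --squeeze 20

```text
t: 3.05
eef_pos: [0.5117, -0.0994, 0.097]
ee_rot: [2.484, 1.57, -0.814]
force: [0.2, -0.0, -0.3]
width: 0.0537
```

```bash
python3 go.py .511 -.0977 .0795 171.3; python3 - <<'E'
from station import *
from m import *
from scipy.spatial.transform import Rotation as R
s=get_state(); f=grab_frame("wrist"); T=np.eye(4);T[:3,:3]=R.from_euler('xyz',s['ee_rot']).as_matrix();T[:3,3]=s['eef_pos']
f["T"]=T@f["hand_eye"]; cv2.imwrite("pics/w2.png",f["pixels"][:,:,::-1])
run(f,cloud(f,f["T"]))
E
```

```text
t 3.05 tcp [ 0.5117 -0.0994  0.097 ] jaw 171.05 q [ 0.19  0.22 -0.48  0.   -0.87 -0.34] F [ 0.2 -0.  -0.3] w 0.0537
delta cm [ 1.75 -0.15  0.1 ] roll -0.25
B [  245   126   235    74 15723] [ 0.4609 -0.1406  0.0729] [0.0634 0.0729 0.0812] [ 456.7 -139.3] [ 37.3 128.5] 81.3 [[390.0, -148.0], [517.0, -168.0], [523.0, -131.0], [396.0, -111.0]]
B [ 250  327  100   34 3012] [ 0.5097 -0.0372  0.0777] [0.073  0.0777 0.0819] [500.3 -71.3] [94.8 61.5] 79.7 [[462.0, -112.0], [522.0, -123.0], [539.0, -30.0], [479.0, -19.0]]
Y [ 250  200   60   94 4950] [ 0.5096 -0.0989  0.0715] [0.0679 0.0715 0.0743] [510.1 -95.4] [60.6 34.1] 82.5 [[489.0, -123.0], [523.0, -128.0], [531.0, -68.0], [497.0, -63.0]]
Y [140 288  10  54 265] [ 0.5371 -0.133   0.1949] [0.1915 0.1949 0.1967] [ 537.4 -131.6] [12.7  1.7] 79.8 [[535.0, -138.0], [537.0, -138.0], [539.0, -126.0], [538.0, -125.0]]
Y [402 288  11  54 254] [ 0.4776 -0.1235  0.195 ] [0.1913 0.195  0.1965] [ 477.9 -122.6] [13.2  1.8] 83.0 [[476.0, -129.0], [478.0, -129.0], [480.0, -116.0], [478.0, -116.0]]
```

View pics/w2.png

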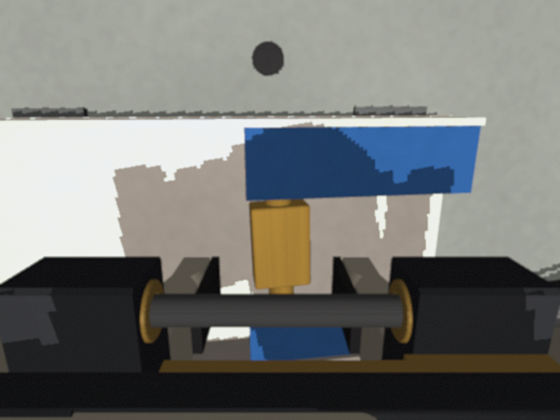

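step_arm --pt "0.8 0 0.1 0 0.39" --pt "1.5 0 0.1 0 0.39" --pt "1.75 0 0.1 0 0.39" --pt "1.75 0 0.1 0 0.39" --pt "1.75 0 0.1 0 0.48" --pt "1.75 0 0.1 0 0.53" --pt "1.75 0 0.1 0 0.55" --pt "1.75 0 0.1 0 0.55" --pt "1.75 0 0.1 0 0.55" --pt "1.75 0 0.1 0 0.55"

```text
t: 3.93
eef_pos: [0.5107, -0.0986, 0.0792]
ee_rot: [-2.79, 1.571, 0.196]
force: [0.5, -0.3, 1.0]
width: 0.0399
```

```bash
python3 go.py .511 -.0977 .0795 171.3
```

```text
t 3.93 tcp [ 0.5107 -0.0986  0.0792] jaw 171.09 q [ 0.19  0.24 -0.51 -0.   -0.83 -0.34] F [ 0.5 -0.3  1. ] w 0.0399
delta cm [-0.03 -0.09 -0.02] roll -0.21
```

step_arm --pt "-0.08 0 -0.5 0 0.55" --pt "-0.17 0 -1.2 0 0.55" --pt "-0.27 0 -1.9 0 0.55" --pt "-0.37 0 -2.6 0 0.55" --pt "-0.47 0 -3.3 0 0.55" --pt "-0.57 0 -4.0 0 0.55" --pt "-0.67 0 -4.7 0 0.55" --pt "-0.76 0 -5.4 0 0.55" --pt "-0.82 0 -5.8 0 0.55" --pt "-0.82 0 -5.8 0 0.55"

```text
t: 4.77
eef_pos: [0.5689, -0.1078, 0.0872]
ee_rot: [2.817, 1.571, -0.481]
force: [0.4, 0.9, 0.8]
width: 0.0401
```

```bash
python3 go.py .511 -.0977 .0795 171.3; python3 - <<'E'
from station import *
from m import *
from scipy.spatial.transform import Rotation as R
s=get_state(); f=grab_frame("wrist"); T=np.eye(4);T[:3,:3]=R.from_euler('xyz',s['ee_rot']).as_matrix();T[:3,3]=s['eef_pos']
f["T"]=T@f["hand_eye"]; cv2.imwrite("pics/w3.png",f["pixels"][:,:,::-1])
run(f,cloud(f,f["T"]))
g=grab_frame("side"); cv2.imwrite("pics/s3.png",cv2.resize(g["pixels"][100:250,200:400,::-1],None,fx=3,fy=3))
E
```

```text
t 4.77 tcp [ 0.5689 -0.1078  0.0872] jaw 171.08 q [ 0.15  0.32 -0.37  0.   -0.89 -0.31] F [0.4 0.9 0.8] w 0.0401
delta cm [ 0.77 -0.1   5.87] roll -0.22
B [  359   126   201    78 14419] [ 0.4702 -0.1419  0.0741] [0.0659 0.0741 0.0813] [ 464.4 -140.6] [ 37.3 114.6] 81.3 [[405.0, -150.0], [518.0, -168.0], [524.0, -131.0], [411.0, -113.0]]
B [516 327  36  30 889] [ 0.4222 -0.0229  0.0649] [0.0628 0.0649 0.1882] [464.9 -66.5] [ 25.8 154.1] 44.6 [[402.0, -21.0], [510.0, -130.0], [528.0, -112.0], [420.0, -3.0]]
Y [ 356  203   61   71 3031] [ 0.509  -0.1102  0.0716] [0.068  0.0716 0.1684] [ 512.6 -118.2] [42.  61.5] 19.1 [[483.0, -96.0], [503.0, -154.0], [543.0, -140.0], [522.0, -82.0]]
Y [171 288   9  54 255] [ 0.5874 -0.1405  0.1852] [0.1816 0.1852 0.1867] [ 587.7 -139.1] [12.4  1.6] 80.6 [[586.0, -145.0], [587.0, -145.0], [589.0, -133.0], [588.0, -133.0]]
Y [373 288   8  54 241] [ 0.5418 -0.1331  0.1852] [0.1815 0.1852 0.1866] [ 542. -132.] [12.7  1.5] 80.8 [[540.0, -138.0], [542.0, -138.0], [544.0, -126.0], [542.0, -126.0]]
```

View pics/w3.png

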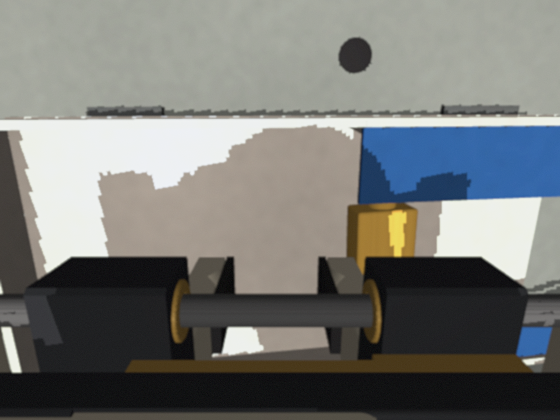

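View pics/s3.png

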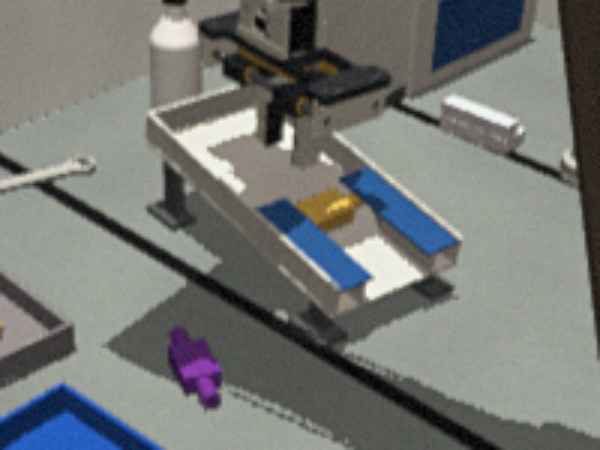

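```bash
python3 - <<'E'
from station import *
from m import *
from scipy.spatial.transform import Rotation as R
s=get_state(); print(s['eef_pos'],s['t'])
M=R.from_euler('xyz',s['ee_rot']).as_matrix()
for n in ["side","top"]:
    g=grab_frame(n); W=cloud(g); pickle.dump(g,open(n+"4.pkl","wb"))
    img=g["pixels"][:,:,::-1].copy()
    for p,c in [((0,0,0),(0,0,255)),((.017,0,.02),(0,255,0)),((.017,0,-.02),(255,0,255))]:
        w=M@np.array(p)+s['eef_pos']; q=g["view"][:3,:3]@w+g["view"][:3,3]; u=q[0]/q[2]*g["fx"]+g["cx"]; v=q[1]/q[2]*g["fy"]+g["cy"]; print(n,p,u,v,q[2],g["range_z"][int(v),int(u)])
        cv2.circle(img,(int(u),int(v)),1,c,-1)
    y0,x0=(100,240) if n=="side" else (60,290)
    cv2.imwrite(f"pics/{n}4.png",cv2.resize(img[y0:y0+150,x0:x0+150],None,fx=4,fy=4,interpolation=cv2.INTER_NEAREST))
    H=hsv(g); m=((H[...,0]>12)&(H[...,0]<35)&(H[...,1]>80));
    O=np.array([.528,-.1006]);y=np.radians(-8.7);u=np.array([np.cos(y),np.sin(y)]);v=np.array([-u[1],u[0]])
    P=W[m];P=P[~np.isnan(P[:,0])];C=np.c_[(P[:,:2]-O)@u,(P[:,:2]-O)@v,P[:,2]]*1000
    k=(abs(C[:,0])<100)&(abs(C[:,1])<60)&(C[:,2]<100)&(C[:,2]>40); C=C[k]
    print(n,k.sum(),np.median(C,0),cv2.minAreaRect(C[:,:2].astype(np.float32)),np.percentile(C[:,2]-(55+.14*C[:,0]),[5,50,95]))
E
```

```text
[ 0.5676941  -0.10765758  0.08703474] 4.8667
side (0, 0, 0) 295.35372206368356 154.1003736360595 1.2276575838581074 1.2763333
side (0.017, 0, 0.02) 299.3765753344229 162.11181944263922 1.2251160833580947 1.248661
side (0.017, 0, -0.02) 291.0293375020401 156.4347881682111 1.250700693037882 1.2671164
side 193 [-25.3222507   -3.42915481  69.37878716] ((-9.891857147216797, -12.627941131591797), (58.72032165527344, 84.29411315917969), 5.5427350997924805) [ 1.68274281 17.55487823 20.80527684]
top (0, 0, 0) 376.09344870629326 141.14930437654715 0.895026490832257 0.32391873
top (0.017, 0, 0.02) 372.6661292273434 152.6828569394293 0.9096988935467681 0.31255278
top (0.017, 0, -0.02) 375.13958776428524 133.8847201934929 0.9141332524890287 0.3311803
  return _methods._mean(a, axis=axis, dtype=dtype,
  ret = um.true_divide(
Traceback (most recent call last):
IndexError: index -1 is out of bounds for axis 0 with size 0
```

View pics/side4.png

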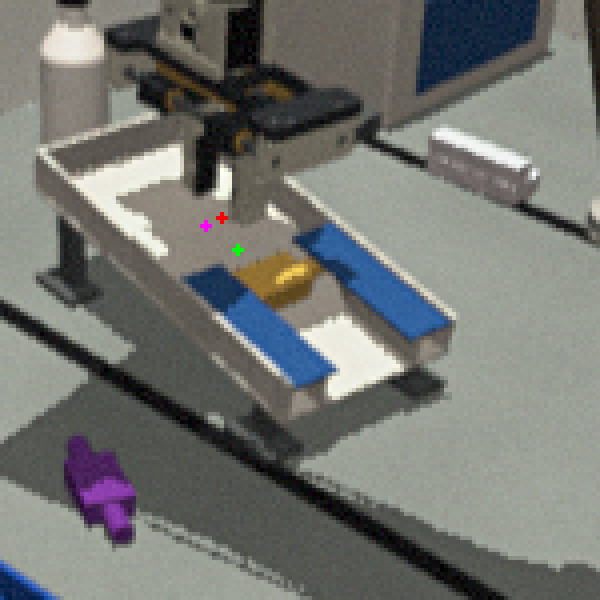

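View pics/top4.png

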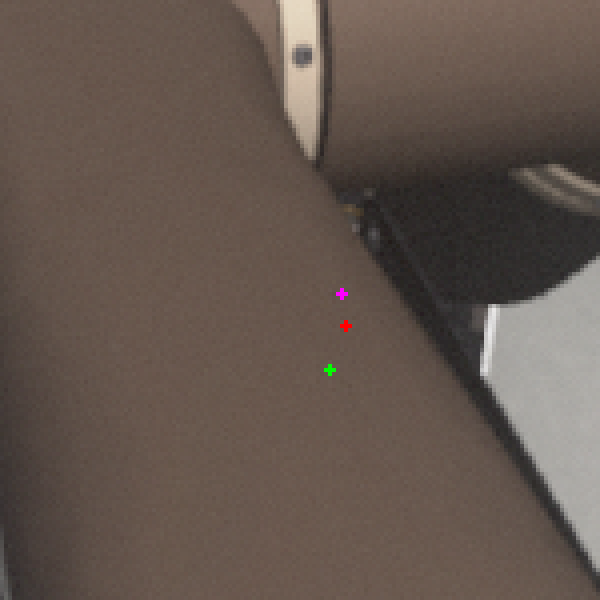

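```bash
python3 - <<'E'
from station import *
from m import *
from scipy.spatial.transform import Rotation as R
s=get_state(); M=R.from_euler('xyz',s['ee_rot']).as_matrix()
g=pickle.load(open("side4.pkl","rb")); W=cloud(g)
T=(W-s['eef_pos'])@M*1000
for v in range(138,162,2):
    print(v,[tuple(T[v,u].round(0).astype(int)) for u in range(286,312,3)])
E
```

```text
138 [(np.int64(-41), np.int64(-11), np.int64(-32)), (np.int64(-47), np.int64(-11), np.int64(-18)), (np.int64(-41), np.int64(3), np.int64(-22)), (np.int64(-80), np.int64(-38), np.int64(43)), (np.int64(-85), np.int64(-36), np.int64(54)), (np.int64(-81), np.int64(-26), np.int64(54)), (np.int64(-97), np.int64(-39), np.int64(82)), (np.int64(-102), np.int64(-39), np.int64(94)), (np.int64(-97), np.int64(-26), np.int64(91))]
140 [(np.int64(-34), np.int64(-11), np.int64(-33)), (np.int64(-42), np.int64(-13), np.int64(-15)), (np.int64(-37), np.int64(1), np.int64(-19)), (np.int64(14), np.int64(69), np.int64(-91)), (np.int64(-57), np.int64(-9), np.int64(20)), (np.int64(-65), np.int64(-12), np.int64(37)), (np.int64(-93), np.int64(-41), np.int64(84)), (np.int64(-94), np.int64(-35), np.int64(90)), (np.int64(-91), np.int64(-25), np.int64(90))]
142 [(np.int64(-28), np.int64(-10), np.int64(-32)), (np.int64(-33), np.int64(-10), np.int64(-19)), (np.int64(-30), np.int64(1), np.int64(-19)), (np.int64(16), np.int64(64), np.int64(-84)), (np.int64(-50), np.int64(-9), np.int64(20)), (np.int64(-60), np.int64(-1
[... 3147 characters left out ...]
), np.int64(4), np.int64(-21)), (np.int64(25), np.int64(12), np.int64(-17)), (np.int64(26), np.int64(21), np.int64(-13)), (np.int64(27), np.int64(30), np.int64(-10)), (np.int64(28), np.int64(39), np.int64(-7)), (np.int64(30), np.int64(48), np.int64(-4)), (np.int64(29), np.int64(54), np.int64(3))]
160 [(np.int64(25), np.int64(-16), np.int64(-23)), (np.int64(24), np.int64(-10), np.int64(-17)), (np.int64(27), np.int64(1), np.int64(-16)), (np.int64(28), np.int64(9), np.int64(-12)), (np.int64(28), np.int64(16), np.int64(-7)), (np.int64(28), np.int64(24), np.int64(-2)), (np.int64(27), np.int64(30), np.int64(4)), (np.int64(30), np.int64(41), np.int64(5)), (np.int64(30), np.int64(47), np.int64(11))]
```

```bash
python3 - <<'E'
from station import *
from m import *
f=grab_frame("wrist"); print(f["hand_eye"].round(3)); T=cloud(f,f["hand_eye"])*1000
pickle.dump(f,open("w5.pkl","wb"))
for v in [255,262,270,280,290,300,330,350]:
    print(v,[tuple(int(x) for x in np.nan_to_num(T[v,u])) for u in [180,195,205,215,225,232,320,328,335,345,355]])
# same check in the start side picture: tool tips
from scipy.spatial.transform import Rotation as R
g=pickle.load(open("side0.pkl","rb"))
M=R.from_euler('xyz',[0.08089857, 1.56912831, 1.99332533]).as_matrix(); p=np.array([0.22603,-0.63549,0.21361])
img=g["pixels"][:,:,::-1].copy()
for a,c in [((0,0,0),(0,0,255)),((.017,0,.044),(0,255,0)),((.017,0,-.044),(255,0,255))]:
    w=M@np.array(a)+p; q=g["view"][:3,:3]@w+g["view"][:3,3]; u=q[0]/q[2]*g["fx"]+g["cx"]; v=q[1]/q[2]*g["fy"]+g["cy"]; print(u,v)
    cv2.circle(img,(int(u),int(v)),1,c,-1)
cv2.imwrite("pics/start_tip.png",cv2.resize(img[0:140,460:560],None,fx=4,fy=4,interpolation=0))
E
```

```text
[[ 0.002 -0.277  0.961 -0.17 ]
 [ 0.    -0.961 -0.277  0.073]
 [ 1.     0.001 -0.002 -0.   ]
 [ 0.     0.     0.     1.   ]]
255 [(20, -3, -54), (20, -4, -46), (21, -4, -41), (23, -5, -35), (24, -5, -29), (22, -4, -25), (32, -8, 26), (32, -8, 31), (31, -8, 35), (27, -6, 40), (14, -1, 43)]
262 [(-86, 37, -24), (21, -8, -46), (-22, 9, -31), (-22, 10, -27), (-18, 8, -23), (-19, 8, -20), (-19, 8, 19), (-21, 9, 23), (-23, 10, 25), (-23, 10, 30), (-21, 9, 35)]
270 [(-88, 36, -23), (-31, 10, -34), (-31, 10, -30), (-30, 9, -26), (-26, 8, -22), (-19, 4, -20), (-23, 6, 19), (-26, 8, 22), (0, 0, 0), (-30, 10, 28), (-31, 10, 32)]
280 [(-89, 34, -23), (-41, 10, -32), (-40, 10, -28), (-32, 6, -25), (-38, 9, -20), (-21, 1, -20), (-23, 2, 19), (-37, 8, 20), (-32, 6, 24), (-39, 9, 27), (-40, 9, 31)]
290 [(-92, 33, -22), (-49, 10, -30), (-49, 10, -26), (-46, 8, -23), (-42, 6, -20), (-21, -4, -20), (-24, -2, 19), (-45, 8, 19), (-46, 8, 22), (-47, 9, 25), (-48, 10, 29)]
300 [(-93, 30, -22), (-93, 30, -19), (-93, 30, -17), (-92, 30, -14), (-92, 30, -12), (-93, 31, -10), (-92, 30, 10), (-92, 30, 12), (-92, 30, 13), (-93, 30, 16), (-92, 30, 18)]
330 [(-95, 24, -22), (-77, 12, -24), (-65, 4, -23), (-57, 0, -22), (-47, -7, -20), (23, -54, -27), (30, -59, 27), (-52, -4, 19), (-57, 0, 20), (-64, 3, 22), (-75, 11, 23)]
350 [(-94, 17, -23), (-81, 7, -23), (-68, -1, -23), (-58, -8, -22), (21, -68, -32), (23, -69, -27), (27, -72, 27), (27, -72, 33), (-57, -9, 21), (-66, -2, 22), (-77, 5, 23)]
502.7021945941061 97.47001526587697
499.9857028662325 108.21774587781309
501.65278141481656 97.90968635220757
```

View pics/start_tip.png

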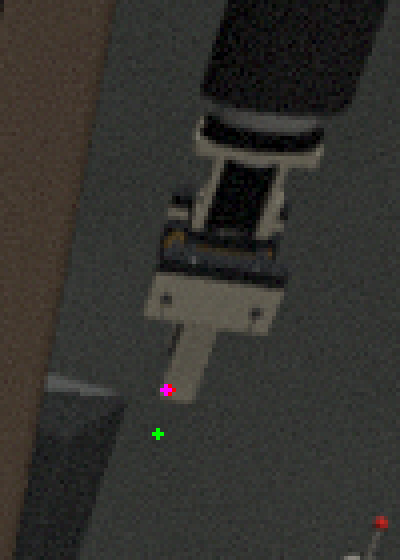

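step_arm --pt "0 0 0.8 0 0.39" --pt "0 0 2 0 0.39" --pt "0 0 3.5 0 0.39" --pt "0 -0.1 5 0 0.39" --pt "0 -0.1 5.75 0 0.39" --pt "0.7 -0.1 5.75 0 0.39" --pt "1.4 -0.1 5.75 0 0.39" --pt "2 -0.1 5.75 0 0.39" --pt "2 -0.1 5.75 0 0.39" --pt "2 -0.1 5.75 0 0.39"

```text
t: 5.85
eef_pos: [0.5112, -0.0979, 0.0664]
ee_rot: [0.378, 1.569, -2.919]
force: [0.0, -0.2, 0.5]
width: 0.0533
```

```bash
python3 go.py .511 -.0977 .050 171.3; python3 - <<'E'
from station import *
from m import *
from scipy.spatial.transform import Rotation as R
s=get_state(); f=grab_frame("wrist"); T=np.eye(4);T[:3,:3]=R.from_euler('xyz',s['ee_rot']).as_matrix();T[:3,3]=s['eef_pos']
f["T"]=T@f["hand_eye"]; cv2.imwrite("pics/w6.png",f["pixels"][:,:,::-1])
run(f,cloud(f,f["T"]))
g=grab_frame("side"); cv2.imwrite("pics/s6.png",cv2.resize(g["pixels"][100:250,200:400,::-1],None,fx=3,fy=3))
W=cloud(g);Tl=(W-s['eef_pos'])@T[:3,:3]*1000
# lowest finger points: |y|<12, z 20..52
m=(abs(Tl[...,1])<13)&(abs(Tl[...,2])>26)&(abs(Tl[...,2])<50)&(Tl[...,0]<10)&(Tl[...,0]>-60)
for sg in (1,-1):
    x=Tl[...,0][m&(np.sign(Tl[...,2])==sg)]; print(sg,len(x),np.sort(x)[-8:].round(1))
E
```

```text
t 5.85 tcp [ 0.5112 -0.0979  0.0664] jaw 171.08 q [ 0.19  0.26 -0.52  0.   -0.8  -0.34] F [ 0.  -0.2  0.5] w 0.0533
delta cm [ 1.64 -0.02  0.02] roll -0.22
B [  237   125   278    88 21859] [ 0.4617 -0.1409  0.073 ] [0.0634 0.073  0.0812] [ 456.3 -139.3] [ 37.7 129.2] 81.4 [[390.0, -148.0], [517.0, -168.0], [523.0, -130.0], [395.0, -111.0]]
B [ 245  328  115   32 2969] [ 0.5052 -0.056   0.0774] [0.0734 0.0774 0.0818] [506.8 -57.3] [54.5 47.5] 10.8 [[476.0, -39.0], [484.0, -86.0], [538.0, -76.0], [529.0, -29.0]]
Y [ 245  212   69   82 5214] [ 0.5083 -0.1044  0.0715] [0.0683 0.0715 0.0743] [ 508.7 -103.6] [44.2 33.4] 82.8 [[489.0, -123.0], [522.0, -128.0], [528.0, -84.0], [495.0, -80.0]]
Y [140 288  10  54 272] [ 0.5368 -0.1314  0.1643] [0.1604 0.1643 0.1659] [ 536.8 -130.4] [13.1  1.9] 81.1 [[535.0, -137.0], [537.0, -137.0], [539.0, -124.0], [537.0, -124.0]]
Y [402 288  11  54 253] [ 0.4774 -0.1221  0.1644] [0.1606 0.1644 0.166 ] [ 477.4 -121.1] [12.8  1.7] 82.7 [[476.0, -127.0], [477.0, -128.0], [479.0, -115.0], [477.0, -115.0]]
Y [268 327  27   5 119] [ 0.5151 -0.061   0.0686] [0.0647 0.0686 0.0768] [514.7 -61.5] [ 7.7 14.3] 85.6 [[507.0, -65.0], [522.0, -66.0], [522.0, -58.0], [508.0, -57.0]]
1 99 [-16.6 -16.4 -16.3 -15.7 -15.6 -15.3 -12.2 -11.7]
-1 107 [8.7 8.8 8.8 9.1 9.2 9.2 9.4 9.5]
```

View pics/s6.png

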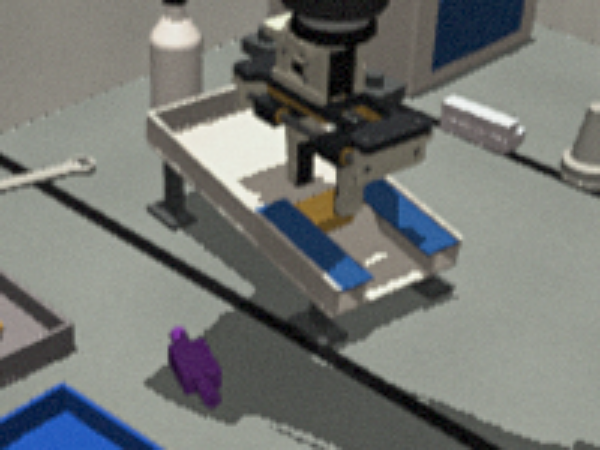

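View pics/w6.png

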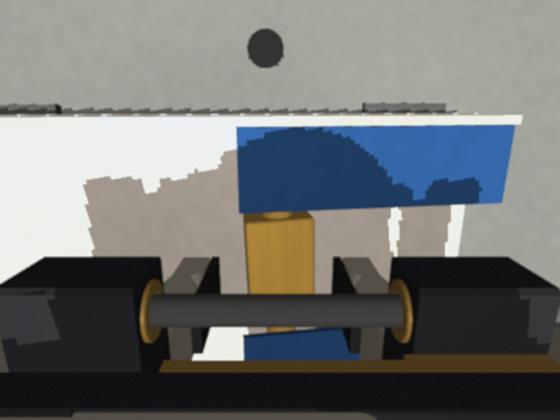

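step_arm --pt "0.4 0 0 0 0.39" --pt "0.8 0 0 0 0.39" --pt "1.2 0 0 0 0.39" --pt "1.6 0 0 0 0.39" --pt "1.6 0 0 0 0.39" --pt "1.6 0 0 0 0.45" --pt "1.6 0 0 0 0.5" --pt "1.6 0 0 0 0.55" --pt "1.6 0 0 0 0.55" --pt "1.6 0 0 0 0.55"

```text
t: 6.78
eef_pos: [0.5114, -0.0977, 0.0514]
ee_rot: [-2.903, 1.57, 0.083]
force: [-0.6, 0.3, -0.1]
width: 0.0396
```

```bash
python3 go.py .511 -.0977 .050 171.3; python3 - <<'E'
from station import *
from m import *
g=grab_frame("side"); cv2.imwrite("pics/s7.png",cv2.resize(g["pixels"][100:250,200:400,::-1],None,fx=3,fy=3))
E
```

```text
t 6.78 tcp [ 0.5114 -0.0977  0.0514] jaw 171.09 q [ 0.19  0.28 -0.53  0.   -0.76 -0.34] F [-0.6  0.3 -0.1] w 0.0396
delta cm [0.14 0.   0.04] roll -0.21
```

View pics/s7.png

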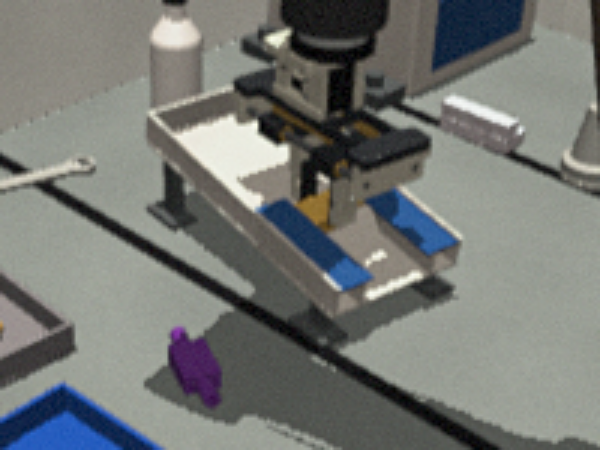

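step_arm --pt "0.15 0 0 0 0.55" --pt "0.05 0 -0.7 0 0.55" --pt "-0.05 0 -1.4 0 0.55" --pt "-0.15 0 -2.1 0 0.55" --pt "-0.25 0 -2.8 0 0.55" --pt "-0.35 0 -3.5 0 0.55" --pt "-0.45 0 -4.2 0 0.55" --pt "-0.55 0 -4.9 0 0.55" --pt "-0.65 0 -5.6 0 0.55" --pt "-0.65 0 -5.6 0 0.55"

```text
t: 7.67
eef_pos: [0.5689, -0.1066, 0.058]
ee_rot: [-3.101, 1.569, -0.115]
force: [-0.2, -0.2, 0.3]
width: 0.0398
```

```bash
python3 go.py .511 -.0977 .050 171.3; python3 - <<'E'
from station import *
from m import *
from scipy.spatial.transform import Rotation as R
s=get_state(); f=grab_frame("wrist"); T=np.eye(4);T[:3,:3]=R.from_euler('xyz',s['ee_rot']).as_matrix();T[:3,3]=s['eef_pos']
f["T"]=T@f["hand_eye"]; cv2.imwrite("pics/w8.png",f["pixels"][:,:,::-1])
run(f,cloud(f,f["T"]))
g=grab_frame("side"); cv2.imwrite("pics/s8.png",cv2.resize(g["pixels"][100:250,200:400,::-1],None,fx=3,fy=3))
E
```

```text
t 7.67 tcp [ 0.5689 -0.1066  0.058 ] jaw 171.1 q [ 0.15  0.35 -0.4   0.   -0.82 -0.31] F [-0.2 -0.2  0.3] w 0.0398
delta cm [0.79 0.02 5.85] roll -0.2
B [  373   126   187    91 15886] [ 0.4817 -0.1439  0.0758] [0.0694 0.0758 0.0814] [ 477.  -142.6] [37.2 89.2] 81.3 [[430.0, -154.0], [518.0, -168.0], [524.0, -131.0], [436.0, -118.0]]
B [ 516  328   35   46 1133] [ 0.445  -0.0461  0.0685] [0.0666 0.0685 0.163 ] [469.8 -81.1] [ 21.1 122.2] 37.3 [[424.0, -39.0], [498.0, -136.0], [515.0, -123.0], [441.0, -26.0]]
Y [ 243  169   77  125 6880] [ 0.5635 -0.1228  0.0789] [0.0734 0.0789 0.0824] [ 562.6 -127.7] [57.4 35.4] 78.3 [[539.0, -152.0], [574.0, -159.0], [586.0, -103.0], [551.0, -96.0]]
Y [171 288   9  54 252] [ 0.5872 -0.1391  0.1559] [0.1522 0.1559 0.1577] [ 587.4 -137.9] [13.1  1.7] 81.9 [[586.0, -144.0], [587.0, -145.0], [589.0, -132.0], [587.0, -131.0]]
Y [373 289   8  53 240] [ 0.5416 -0.1319  0.1559] [0.1522 0.1559 0.1574] [ 541.7 -130.7] [12.9  1.5] 81.6 [[540.0, -137.0], [541.0, -137.0], [543.0, -124.0], [542.0, -124.0]]
Y [ 247  327   47   34 1061] [ 0.5735 -0.0734  0.0771] [0.0728 0.0771 0.1613] [574.7 -95. ] [69.5 21.3] 86.8 [[562.0, -129.0], [583.0, -130.0], [587.0, -61.0], [566.0, -60.0]]
```

View pics/s8.png

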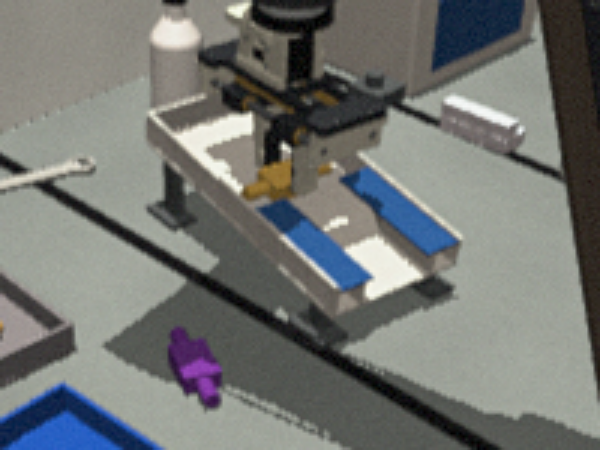

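View pics/w8.png

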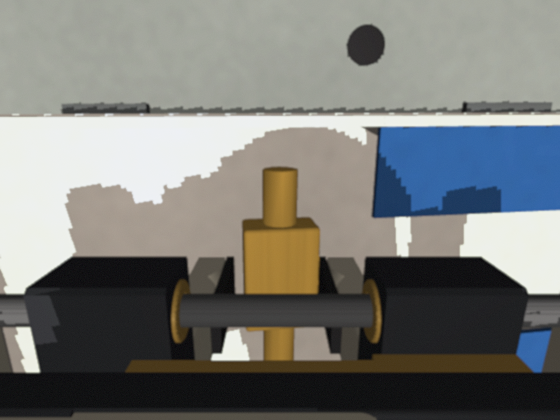

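step_arm --pt "0.2 0 0 0 0.55" --pt "0.2 0 0 0 0.58" --pt "0.2 0 0 0 0.62" --pt "0.2 0 0 0 0.7" --pt "0.2 0 0 0 0.8" --pt "0.2 0 0 0 0.8" --pt "0.2 0 0 0 0.8" --pt "0.2 0 0 0 0.8" --pt "-0.5 0 0 0 0.8" --pt "-1.2 0 0 0 0.8" --squeeze 40

```text
t: 8.6
eef_pos: [0.5654, -0.1064, 0.0695]
ee_rot: [0.19, 1.568, -3.107]
force: [0.4, -0.0, -4.2]
width: 0.0343
```

```bash
python3 go.py .5675 -.107 .050 171.3; python3 - <<'E'
from station import *
from m import *
f=grab_frame("wrist"); cv2.imwrite("pics/w9.png",f["pixels"][:,:,::-1])
g=grab_frame("side"); cv2.imwrite("pics/s9.png",cv2.resize(g["pixels"][100:250,200:400,::-1],None,fx=3,fy=3))
E
```

```text
t 8.6 tcp [ 0.5654 -0.1064  0.0695] jaw 171.07 q [ 0.15  0.33 -0.39 -0.   -0.85 -0.31] F [ 0.4 -0.  -4.2] w 0.0343
delta cm [ 1.94  0.02 -0.22] roll -0.23
```

View pics/s9.png

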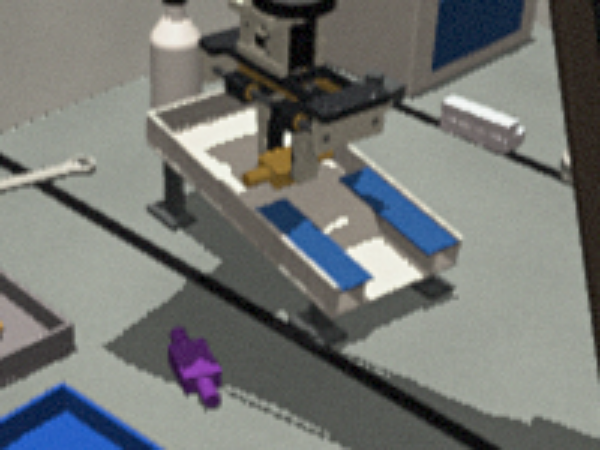

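View pics/w9.png

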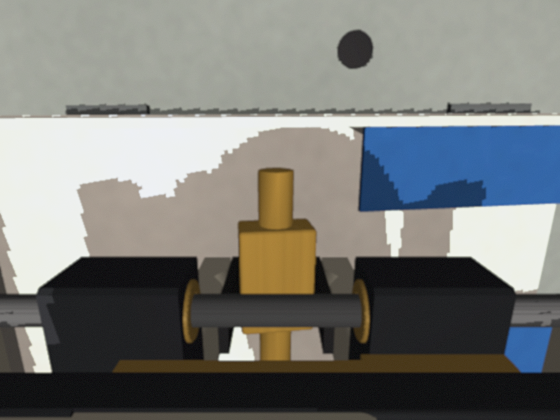

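step_arm --pt "-0.6 0 0 0 0.8" --pt "-1.6 0 0 0 0.8" --pt "-2.8 0 0 0 0.8" --pt "-4 0 0 0 0.8" --pt "-5.2 0 0 0 0.8" --pt "-6.4 0 0 0 0.8" --pt "-7.6 0 0 0 0.8" --pt "-8.6 0 0 0 0.8" --pt "-9.2 0 0 0 0.8" --pt "-9.2 0 0 0 0.8"

```text
t: 9.53
eef_pos: [0.5674, -0.1064, 0.1636]
ee_rot: [-2.948, 1.568, 0.038]
force: [0.0, 0.1, -4.1]
width: 0.0339
```

```bash
python3 go.py .4315 .291 .16 181.9
```

```text
t 9.53 tcp [ 0.5674 -0.1064  0.1636] jaw 171.09 q [ 0.15  0.24 -0.28  0.   -1.05 -0.31] F [ 0.   0.1 -4.1] w 0.0339
delta cm [  0.33 -37.16  19.58] roll -10.81
```

step_arm --pt "0 -1 0.5 -0.3 0.8" --pt "0 -3 1.6 -0.9 0.8" --pt "0 -5.4 2.8 -1.6 0.8" --pt "0 -8 4.2 -2.3 0.8" --pt "0 -10.6 5.6 -3.1 0.8" --pt "0 -13.2 7 -3.9 0.8" --pt "0 -15.8 8.3 -4.6 0.8" --pt "0 -18.4 9.7 -5.4 0.8" --pt "0 -21 11.1 -6.1 0.8" --pt "0 -23.6 12.4 -6.9 0.8"

```text
t: 10.37
eef_pos: [0.479, 0.1472, 0.1611]
ee_rot: [0.382, 1.57, -2.794]
force: [-0.1, -0.1, -4.7]
width: 0.0343
```

```bash
python3 go.py .4315 .291 .16 181.9
```

```text
t 10.37 tcp [0.479  0.1472 0.1611] jaw 178.02 q [ 0.69  0.12 -0.44 -0.   -1.01 -0.72] F [-0.1 -0.1 -4.7] w 0.0343
delta cm [  0.11 -14.2    5.24] roll -3.88
```

step_arm --pt "0 -2.6 1 -0.8 0.8" --pt "0 -5 1.9 -1.5 0.8" --pt "0 -7.4 2.8 -2.2 0.8" --pt "0 -9.6 3.6 -2.9 0.8" --pt "0 -11.6 4.3 -3.5 0.8" --pt "0 -13.2 4.9 -3.9 0.8" --pt "0 -14 5.2 -3.9 0.8" --pt "0 -14.2 5.2 -3.9 0.8" --pt "0 -14.2 5.2 -3.9 0.8" --pt "0 -14.2 5.2 -3.9 0.8"

```text
t: 11.2
eef_pos: [0.4334, 0.2891, 0.1613]
ee_rot: [0.846, 1.57, -2.263]
force: [-0.1, 0.1, -4.1]
width: 0.0339
```

```bash
python3 go.py .4315 .291 .16 181.9; python3 - <<'E'
from station import *
from m import *
from scipy.spatial.transform import Rotation as R
s=get_state(); f=grab_frame("wrist"); T=np.eye(4);T[:3,:3]=R.from_euler('xyz',s['ee_rot']).as_matrix();T[:3,3]=s['eef_pos']
f["T"]=T@f["hand_eye"]; cv2.imwrite("pics/w10.png",f["pixels"][:,:,::-1])
run(f,cloud(f,f["T"])); print('tool'); run(f,cloud(f,f["hand_eye"]))
g=grab_frame("side"); cv2.imwrite("pics/s10.png",cv2.resize(g["pixels"][170:320,140:340,::-1],None,fx=3,fy=3))
E
```

```text
t 11.2 tcp [0.4334 0.2891 0.1613] jaw -178.13 q [ 0.97  0.15 -0.4  -0.   -1.02 -0.93] F [-0.1  0.1 -4.1] w 0.0339
delta cm [ 0.13 -0.2   0.18] roll -0.03
B [  181   110   197   159 22915] [0.4281 0.2635 0.0049] [0.0032 0.0049 0.0323] [426.9 287. ] [168.5 149.2] 1.8 [[340.0, 359.0], [345.0, 210.0], [513.0, 215.0], [509.0, 364.0]]
Y [  23   81   65  118 4088] [0.6219 0.2428 0.0241] [0.0099 0.0241 0.0262] [624.7 245.3] [34.4 98.5] 9.3 [[600.0, 291.0], [616.0, 194.0], [650.0, 199.0], [634.0, 297.0]]
Y [ 239  169   77  126 7311] [0.4346 0.2704 0.1842] [0.1757 0.1842 0.188 ] [434.2 266.9] [35.  56.7] 1.7 [[416.0, 295.0], [417.0, 238.0], [452.0, 239.0], [451.0, 296.0]]
Y [182 281  18  62 560] [0.4551 0.26   0.2579] [0.2483 0.2579 0.2608] [455.2 263. ] [16.4  1.8] 89.9 [[454.0, 255.0], [456.0, 255.0], [456.0, 271.0], [454.0, 271.0]]
Y [358 281  12  62 423] [0.4146 0.2585 0.2588] [0.2528 0.2588 0.2611] [414.5 261.4] [ 1.8 16.1] 3.7 [[413.0, 269.0], [414.0, 253.0], [416.0, 253.0], [415.0, 269.0]]
Y [ 114  327  405   45 6431] [0.4271 0.267  0.2659] [0.1803 0.2659 0.2687] [424.8 300. ] [85.7 69.
[... 409 characters left out ...]
 [135.0, 100.0]]
Y [ 239  169   77  126 7311] [-0.0229  0.0187 -0.0005] [-0.0156 -0.0005  0.0158] [-43.5  36.2] [53.2 80.8] 62.1 [[-92.0, 32.0], [-20.0, -6.0], [5.0, 41.0], [-67.0, 79.0]]
Y [182 281  18  62 560] [-0.0965  0.0299 -0.0207] [-0.0215 -0.0207 -0.0202] [-93.5  28.1] [14.1 12.6] 54.7 [[-103.0, 26.0], [-92.0, 19.0], [-84.0, 30.0], [-95.0, 37.0]]
Y [358 281  12  62 423] [-0.0974  0.0301  0.0199] [0.0192 0.0199 0.0206] [-95.6  27.8] [15.8  9.3] 76.7 [[-102.0, 21.0], [-93.0, 19.0], [-89.0, 34.0], [-98.0, 37.0]]
Y [ 114  327  405   45 6431] [-0.1046  0.0219  0.006 ] [-0.032   0.006   0.0487] [-57.8  -5.5] [ 14.4 116.1] 53.5 [[-109.0, 23.0], [-15.0, -46.0], [-7.0, -34.0], [-100.0, 35.0]]
```

View pics/s10.png

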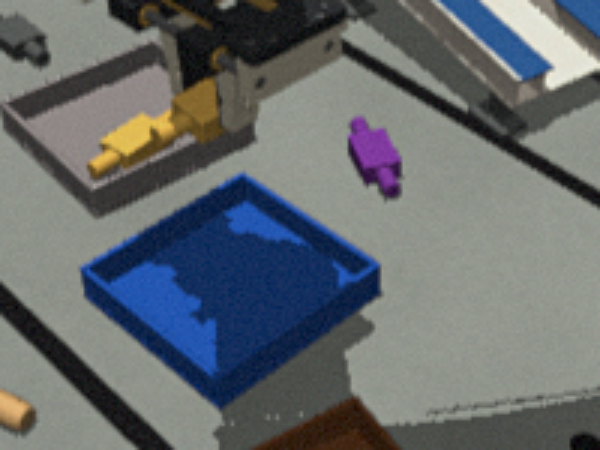

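View pics/w10.png

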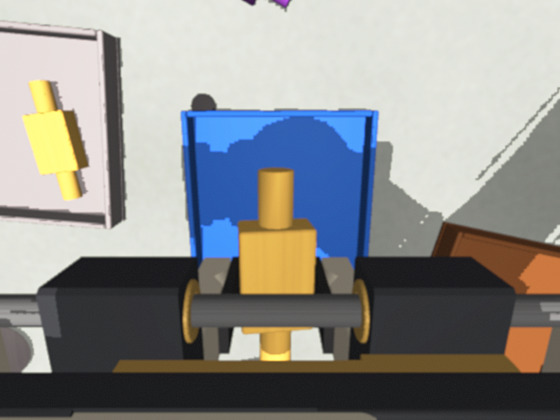

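step_arm --pt "1.2 -0.1 0.1 0 0.8" --pt "3 -0.2 0.2 0 0.8" --pt "5 -0.2 0.2 0 0.8" --pt "7 -0.2 0.2 0 0.8" --pt "9 -0.2 0.2 0 0.8" --pt "11 -0.2 0.2 0 0.8" --pt "12.8 -0.2 0.2 0 0.8" --pt "14.2 -0.2 0.2 0 0.8" --pt "14.8 -0.2 0.2 0 0.8" --pt "14.8 -0.2 0.2 0 0.8"

```text
t: 12.13
eef_pos: [0.4313, 0.2903, 0.0125]
ee_rot: [0.917, 1.568, -2.193]
force: [0.2, -0.3, -4.1]
width: 0.0343
```

```bash
python3 go.py .4315 .291 0 181.9; python3 - <<'E'
from station import *
from m import *
from scipy.spatial.transform import Rotation as R
s=get_state(); f=grab_frame("wrist"); T=np.eye(4);T[:3,:3]=R.from_euler('xyz',s['ee_rot']).as_matrix();T[:3,3]=s['eef_pos']
f["T"]=T@f["hand_eye"]; cv2.imwrite("pics/w11.png",f["pixels"][:,:,::-1])
run(f,cloud(f,f["T"]))
g=grab_frame("side"); cv2.imwrite("pics/s11.png",cv2.resize(g["pixels"][170:320,140:340,::-1],None,fx=3,fy=3))
E
```

```text
t 12.13 tcp [0.4313 0.2903 0.0125] jaw -178.18 q [ 0.97  0.33 -0.57 -0.   -0.67 -0.94] F [ 0.2 -0.3 -4.1] w 0.0343
delta cm [ 1.25 -0.07 -0.02] roll -0.08
B [   82   102   393   167 52853] [0.4314 0.2439 0.005 ] [0.0034 0.005  0.0323] [423.8 254.2] [176.7  85.1] 1.4 [[334.0, 295.0], [337.0, 209.0], [513.0, 214.0], [511.0, 299.0]]
B [218 326  42  35 971] [0.4488 0.3453 0.0048] [0.0037 0.0048 0.1162] [442.6 312.6] [91.6 23.2] 78.1 [[422.0, 270.0], [445.0, 265.0], [463.0, 355.0], [441.0, 360.0]]
B [ 291  327   43   34 1067] [0.4131 0.3435 0.0048] [0.0035 0.0048 0.1161] [419.8 312.6] [23.7 90.7] 15.2 [[396.0, 353.0], [420.0, 266.0], [443.0, 272.0], [419.0, 359.0]]
Y [ 239  169   78  126 7351] [0.4325 0.2717 0.0355] [0.027  0.0355 0.0392] [431.6 267.7] [35.9 55.7] 0.8 [[413.0, 295.0], [414.0, 240.0], [450.0, 240.0], [449.0, 296.0]]
Y [182 280  18  63 601] [0.453  0.2612 0.1089] [0.0994 0.1089 0.112 ] [453.2 264.1] [ 1.7 15.9] 0.3 [[452.0, 272.0], [452.0, 256.0], [454.0, 256.0], [454.0, 272.0]]
Y [353 280  17  63 585] [0.4127 0.2599 0.1092] [0.1001 0.1092 0.1121] [412.4 262.5] [ 1.7 15.4] 2.7 [[411.0, 270.0], [412.0, 255.0], [414.0, 255.0], [413.0, 270.0]]
Y [ 113  327  407   45 6469] [0.4249 0.2684 0.1172] [0.0317 0.1172 0.12  ] [423.2 300.6] [85.7 67.3] 1.8 [[379.0, 333.0], [381.0, 266.0], [467.0, 268.0], [465.0, 336.0]]
```

View pics/s11.png

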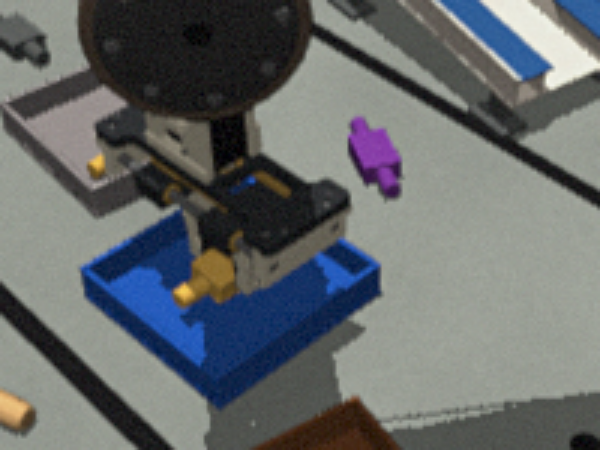

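step_arm --pt "0.3 0 0 0 0.8" --pt "0.6 0 0 0 0.8" --pt "0.8 0 0 0 0.8" --pt "0.9 0 0 0 0.8" --pt "1.0 0 0 0 0.8" --pt "1.05 0 0 0 0.8" --pt "1.1 0 0 0 0.8" --pt "1.15 0 0 0 0.8" --pt "1.15 0 0 0 0.8" --pt "1.15 0 0 0 0.8"

```text
t: 13.07
eef_pos: [0.4317, 0.2917, 0.0026]
ee_rot: [-2.41, 1.571, 0.765]
force: [-0.6, -0.6, 1.7]
width: 0.0343
```

```bash
python3 go.py .4315 .291 -.001 181.9
```

```text
t 13.07 tcp [0.4317 0.2917 0.0026] jaw -178.11 q [ 0.97  0.35 -0.58  0.   -0.64 -0.94] F [-0.6 -0.6  1.7] w 0.0343
delta cm [0.36 0.07 0.02] roll -0.01
```

step_arm --pt "0.05 0 0 0 0.8" --pt "0.1 0 0 0 0.8" --pt "0.1 0 0 0 0.8" --pt "0.1 0 0 0 0.8" --pt "0.1 0 0 0 0.8" --pt "0.1 0 0 0 0.8" --pt "0.1 0 0 0 0.8" --pt "0.1 0 0 0 0.8" --pt "0.1 0 0 0 0.8" --pt "0.1 0 0 0 0.8"

```text
t: 13.9
eef_pos: [0.4318, 0.2918, 0.0024]
ee_rot: [-2.55, 1.57, 0.625]
force: [-3.8, -2.1, 11.5]
width: 0.0342
```

```bash
python3 go.py .4315 .291 -.001 181.9
```

```text
t 13.9 tcp [0.4318 0.2918 0.0024] jaw -178.09 q [ 0.97  0.35 -0.58  0.   -0.64 -0.94] F [-3.8 -2.1 11.5] w 0.0342
delta cm [0.34 0.08 0.03] roll 0.01
```

Firm floor contact (11.5 N). Release slowly, then rise.

step_arm --pt "0 0 0 0 0.6" --pt "0 0 0 0 0.57" --pt "0 0 0 0 0.53" --pt "0 0 0 0 0.48" --pt "0 0 0 0 0.44" --pt "0 0 0 0 0.4" --pt "0 0 0 0 0.4" --pt "-0.5 0 0 0 0.4" --pt "-1.5 0 0 0 0.4" --pt "-3 0 0 0 0.4"

```text
t: 14.73
eef_pos: [0.4311, 0.291, 0.0313]
ee_rot: [0.898, 1.569, -2.211]
force: [0.4, 0.2, -0.2]
width: 0.0524
```

step_arm --pt "-1.5 0 0 0 0.4" --pt "-3 0 0 0 0.4" --pt "-5 0 0 0 0.4" --pt "-7 0 0 0 0.4" --pt "-9 0 0 0 0.4" --pt "-11 0 0 0 0.4" --pt "-13 0 0 0 0.4" --pt "-14.5 0 0 0 0.4" --pt "-15 0 0 0 0.4" --pt "-15 0 0 0 0.4"

```text
t: 15.57
eef_pos: [0.4321, 0.2922, 0.1834]
ee_rot: [-2.262, 1.567, 0.912]
force: [-0.1, -0.8, -0.1]
width: 0.0525
```

```bash
python3 go.py .4315 .291 0 181.9; python3 - <<'E'
from station import *
from m import *
from scipy.spatial.transform import Rotation as R
s=get_state(); f=grab_frame("wrist"); T=np.eye(4);T[:3,:3]=R.from_euler('xyz',s['ee_rot']).as_matrix();T[:3,3]=s['eef_pos']
f["T"]=T@f["hand_eye"]; cv2.imwrite("pics/w12.png",f["pixels"][:,:,::-1])
run(f,cloud(f,f["T"]))
g=grab_frame("side"); cv2.imwrite("pics/s12.png",cv2.resize(g["pixels"][170:320,140:340,::-1],None,fx=3,fy=3)); run(g,cloud(g))
E
```

```text
t 15.57 tcp [0.4321 0.2922 0.1834] jaw -178.11 q [ 0.97  0.13 -0.37  0.   -1.07 -0.94] F [-0.1 -0.8 -0.1] w 0.0525
delta cm [18.34  0.17  0.11] roll -0.01
B [  186   105   185   172 25660] [0.4271 0.2844 0.0049] [0.0032 0.0049 0.0322] [427.2 291.6] [167.4 160.2] 1.8 [[341.0, 369.0], [346.0, 209.0], [513.0, 214.0], [508.0, 374.0]]
Y [  39   78   59  112 3577] [0.6223 0.2431 0.0241] [0.01   0.0241 0.0263] [625.  245.2] [34.7 98.5] 8.3 [[601.0, 291.0], [615.0, 194.0], [649.0, 199.0], [635.0, 296.0]]
Y [ 258  140   36  102 2569] [0.4338 0.288  0.0242] [0.0185 0.0242 0.026 ] [433.8 291.1] [32.6 97.9] 1.1 [[417.0, 340.0], [418.0, 242.0], [451.0, 242.0], [449.0, 340.0]]
Y [141 281  15  62 489] [0.4628 0.2635 0.2806] [0.2753 0.2806 0.2827] [463.  265.5] [ 2.2 15.9] 0.1 [[462.0, 273.0], [462.0, 258.0], [464.0, 258.0], [464.0, 273.0]]
Y [397 281  14  62 410] [0.4038 0.2609 0.2808] [0.2746 0.2808 0.2829] [403.7 263.5] [ 2.1 15.2] 4.7 [[402.0, 271.0], [403.0, 256.0], [405.0, 256.0], [404.0, 271.0]]
Y [ 158  343  402   29 5667] [0.4109 0.2693 0.2881] [0.0119 0.2881 0.2906] [439.4 377.7] [244.1  8
[... 568 characters left out ...]
536.0, -35.0], [407.0, -13.0]]
B [ 167  228  100   78 3857] [0.4222 0.2961 0.0057] [0.001  0.0057 0.0315] [445.2 280.8] [195.3 186.7] 2.1 [[344.0, 371.0], [351.0, 184.0], [546.0, 191.0], [539.0, 378.0]]
Y [169 206  32  23 274] [0.6201 0.2512 0.0227] [0.0049 0.0227 0.0258] [634.5 244.1] [ 57.3 109.8] 10.1 [[597.0, 293.0], [616.0, 185.0], [672.0, 195.0], [653.0, 303.0]]
Y [198 250  37  26 431] [0.4279 0.2962 0.022 ] [0.008 0.022 0.026] [439.8 292.2] [ 54.7 100.8] 1.7 [[411.0, 342.0], [414.0, 241.0], [469.0, 243.0], [466.0, 343.0]]
Y [112 289  38  24 349] [0.4649 0.4874 0.0166] [0.0091 0.0166 0.0198] [470.  486.8] [97.3 21.9] 12.7 [[420.0, 487.0], [425.0, 465.0], [520.0, 487.0], [515.0, 508.0]]
```

View pics/s12.png

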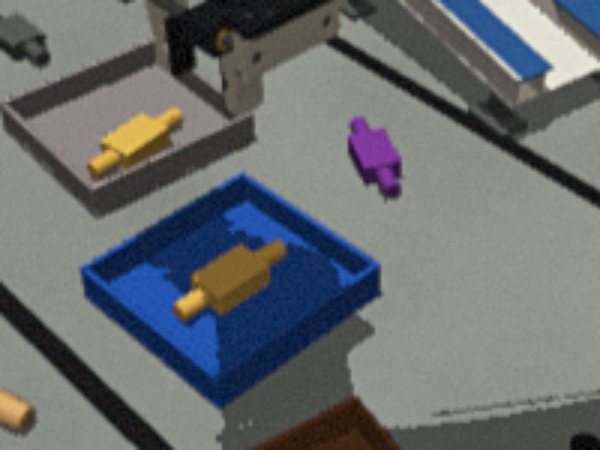

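View pics/w12.png

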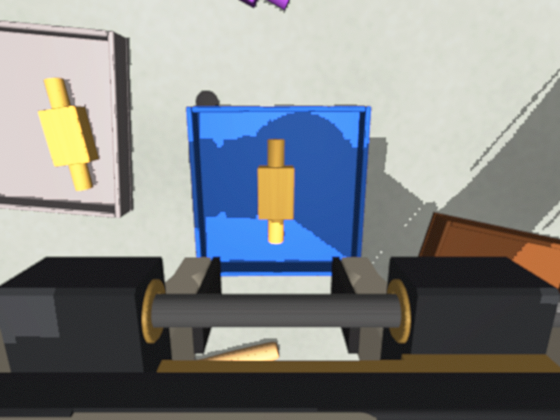

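The block lies flat (top at 0.025 m) and centred in the blue tray: wrist picture (276,190). The spare is still at (0.625, 0.245), and the gripper is clear. I'm handing it in.

```bash
python3 -c "
from station import *
print(job_done()); print(get_state()['t'])"
```

```text
the job is handed in; nothing more can be done
None
the job is handed in; nothing more can be done
```

The jammed block is out of the chute and lying flat in the blue tray. I handed the job in at about 15.6 s; it reports no verdict, so success rests on my own checks.

**What I did:** I straddled the block through the slot and pushed it up to about x = +40 mm in the chute frame. I then gripped it at 40 N, lifted it out, and carried it to the blue tray. I lowered it until the floor pushed back with about 11 N, opened the fingers slowly and backed off upward.

**Last checks (wrist and side pictures):**
- **Block:** its centre is at about (0.434, 0.291), 2–3 mm from my measured tray centre. The top is at z ≈ 0.025 m, as it should be for a 20 mm block on the 5 mm floor, so it lies flat.
- **Finished block:** it is still at (0.625, 0.245), about 2 mm from my first measurement, which is within measuring error.
- **Gripper:** it was 150 mm above the block, with no force on it.

**What disagreed:** the fingertips really sit about 12–13 mm behind the reported TCP, not 17 mm ahead of it as stated. Because of this the first push passed over the block without touching it. I measured the offset in the side and wrist views, corrected for about 30 mm, and the second push worked.

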